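# Return the weighed vial and lift the vial carrier

## Robot

A 6-joint arm with a two-finger parallel gripper is mounted at the origin on the work surface. World frame = base frame: x ahead of the robot, y to its left, z up, the work surface at z = 0. Lengths are in mm, angles in rad, forces in N, time in s.
With the tool pointing down it reaches from about 250 to 775 mm from the base axis. Payload 4 kg.
Tool frame: the origin (TCP) lies between the finger pads, 19 mm behind the fingertips; this is the grasp point; z points along the fingers, y is the line along which they close (so a half turn about z gives the same grasp; the last joint's range is limited). The gripper opens to 85 mm and grips with 20 to 120 N. Pads are 22 mm wide; open, the fingers measure 114 mm over their backs; the gripper's body (76 mm by 85 mm) begins 54 mm behind the grasp point. The pads swing forward as they close: fully open they stand 13 mm farther back than shut.
Start: joints at [-1.362, 0.087, 1.371, -0, 1.684, -0.103], TCP at [168.721, -523.497, 250.041] pointing down, gripper open.
Joint ranges: [-3.1, 3.1], [-0.76, 2.03], [0.27, 2.55], [-1.08, 4.22], [0.17, 2.65], [-2.57, 2.57]. Speed limits (rad/s): [2.79, 2.79, 3.14, 3.14, 3.14, 3.14].

## Interface

Orientations are given as a rotation vector (axis times angle).
In Python, from plant import env gives the robot as it stands. The module is installed in compiled form; this text tells all that it offers.
- The arm moves only by the tool carry_out, never from a script. Its argument "targets" is text: rows parted by semicolons, each of 7 numbers parted by spaces: the turn, a rotation vector about the tool's x, y, z in degrees, then the shift along the tool's x, y, z in mm, then the closure, from 0 (fully open) to 1 (shut). In form: wx wy wz tx ty tz claw; .... A call has 1 to 20 rows; each row is the pose to reach, as a shift and turn from the pose commanded when the call began, along the tool's axes at that moment; what a row does not reach only later rows make up. A row lasts 1/10 s, in which the tool goes at most 50 mm and 8.59 degrees, less where a joint would pass 70% of its speed; a pose out of reach is approached as far as the arm can. A call with a gripper value outside its range is refused whole. The fingers move at their own pace and stop on an object; "force" is the grip in N (left out, the last holds). Time passes only in rows, so rows that repeat a pose let the fingers close. It gives the time, the measured TCP pose, the force, the opening and the grip force at its end, in the units of the state.
- env.state(): the state, without advancing time (a new reading comes with each control period).
- env.capture(name): name is "scene" or "top"; returns a dict with "color" (480x640x3 uint8, blue, green, red), "range_z" (480x640 float32, mm along the optical axis (not along the pixel's ray), 0 where there is no reading), "fovy" (degrees; the focal length in pixels is half the picture's height over the tangent of half this angle, whatever the lens; pixels are square), "cx", "cy" (the principal point, pixels), "R" (3x3) and "t" (3): a world point X has camera coordinates R X + t. Camera axes: x right, y down, z forward; pixel columns grow to the right and rows downward; lengths in mm; the calibration is good to about 2 mm. A picture is of the moment at which its call begins.
- env.job_done(): hands the job in; it is judged then, once.
The state is a dict: "time_s": time; "joints": joint angles; "joint_velocities": joint speeds; "effort": joint torques, N m; "position": TCP position; "ee_rot": TCP orientation; "ft_force": force on the tool from outside, world axes, zero at the start; "torque": the same for the moment, N m; "width": finger opening in mm; "grasp_force": force on a finger pad.
Only numpy, scipy, OpenCV 4.12 (cv2) and the standard library are available. Lean on these libraries where they do the work, as an engineer would, in place of code of your own. Each camera call takes 0.05 s, during which the arm holds its last target. There are 200 camera calls.

## Task

The blue-capped vial on the balance has been weighed: put it back upright into the blue-marked well of the white carrier, setting it gently to the bottom and letting go of it without pressing hard on the balance or the carrier. Then take the carrier by its black handle, lift it straight up to about 15 cm above the bench and finish while still holding it there, steady and level, with all three vials in their own wells. Leave the beaker, the conical flask and the wash bottle where they stand.

Things in the scene. Friction and masses are not known exactly. Their poses are not given: they have to be found in the camera images.
- carrier: white plastic vial carrier, loose, any yaw, 0.2 to 0.45 kg empty. Block 136 (x) x 126 (y) x 34 mm high; origin at the centre of its underside, z up. Four square wells 33 mm wide, 28 mm deep (floor 6 mm above the underside), each framed in its colour: red x +42 y +38, blue +42 -38, green -42 +38, yellow -42 -38 mm. Red and yellow hold vials (tops at 86 mm), blue and green are empty
- handle (a point): centre of the carrier's black handle bar, 105 mm above its underside over its centre; bar 12 mm wide (carrier x), 18 mm high (top at 114 mm), along carrier y, 126 mm free between two uprights 14 mm wide, 5 mm thick; no vial stands below its middle. Axes as the carrier's. The load is a little off balance: grip firmly at the middle
- well_blue (a point): centre of the floor of the blue-marked well, empty at the start, where the blue-capped vial belongs; 28 mm below the block's top; axes as the carrier's
- well_red (a point): centre of the floor of the red-marked well (holds the red-capped vial)
- well_yellow (a point): centre of the floor of the yellow-marked well (holds the yellow-capped vial)
- well_green (a point): centre of the floor of the green-marked well; empty, stays empty
- vial_blue: blue-capped amber glass vial standing on the balance pan, 80 mm tall, 50 to 100 g; body 28 mm across up to 56 mm, cap 30 mm across from 59 to 80 mm; origin at the centre of its underside, z up along it
- vial_red: same vial with a red cap, standing in the red well
- vial_yellow: same vial with a yellow cap, standing in the yellow well
- balance: white electronic balance, fixed to the bench, 270 (x) by 190 (y) by 46 mm high; origin at the centre of its underside; display at its -x end; round steel pan 130 mm across centred at x +40 mm, pan top 65 mm above the bench
- beaker: glass beaker, 68 mm across, 85 mm tall, loose bystander; origin at the centre of its underside
- flask: green glass conical flask, 76 mm across the foot, 105 mm tall, loose bystander; origin at the centre of its underside
- wash_bottle: white wash bottle with a red spout, 60 mm across, 190 mm tall, loose bystander; origin at the centre of its underside
There are look-alikes about, which are no part of the job. Leave any purple look-alike of the vial_blue alone.

How it is judged:
By the outcome, as a careful person would: the job done as asked, in the order asked, and still so for the second after the job is handed in, while the arm keeps its last pose, push and grip.
It also fails if it takes over 56 s, if anything falls off the work surface, if the arm or the gripper's body presses on something with over 40 N, if the wrist force passes 120 N, or if a joint passes its speed limit or range.

## Working session

There is one attempt and no reset: what is moved stays moved. The work goes in short steps, Python scripts to look and compute and a tool call to move; the robot and the scene stay as the last step left them, time stands still between calls to the robot, and variables do not carry over. Pictures are saved under pics/ and viewed, at most 10 in all, crops included, and the job is handed in when it is done.

Besides the shell and the picture viewer there is one more tool, called after "Emit:" as name(argument=value, ...) on one line, values as JSON. carry_out: Moves the arm, as the interface text tells. Its arguments: {"type":"object","properties":{"targets":{"type":"string"},"force":{"type":"number"}},"required":["targets"]}

```bash
mkdir -p pics; cat > h.py <<'E'
import numpy as np, cv2, pickle
from plant import env
def cap(n):
    c=env.capture(n); c['f']=240/np.tan(np.radians(c['fovy'])/2); return c
def proj(c,X):
    p=np.asarray(c['R'])@np.asarray(X,float)+np.asarray(c['t']).ravel(); return c['f']*p[0]/p[2]+c['cx'],c['f']*p[1]/p[2]+c['cy']
def ray(c,u,v,z):
    R=np.asarray(c['R']);t=np.asarray(c['t']).ravel()
    o=-R.T@t; d=R.T@np.array([(u-c['cx'])/c['f'],(v-c['cy'])/c['f'],1]); return o+d*(z-o[2])/d[2]
def cloud(c):
    R=np.asarray(c['R']);t=np.asarray(c['t']).ravel()
    v,u=np.mgrid[:480,:640]; z=c['range_z']
    P=np.stack([(u-c['cx'])/c['f']*z,(v-c['cy'])/c['f']*z,z],-1)-t
    W=P@R; W[z==0]=np.nan; return W
E
python3 - <<'E'
from h import *
for n in('top','scene'):
    c=cap(n); cv2.imwrite(f'pics/{n}0.png',c['color']); pickle.dump(c,open(n+'0.pkl','wb'))
    print(n,c['fovy'],c['cx'],c['cy'],(-np.asarray(c['R']).T@np.asarray(c['t']).ravel()).round(),np.asarray(c['R']).round(3).tolist())
print(env.state())
E
```

```text
top 50.88716736399536 315.43343990385296 248.08891743867358 [ 518.   22. 1279.] [[0.029, -0.999, 0.033], [-0.995, -0.032, -0.094], [0.095, -0.03, -0.995]]
scene 57.39780316601821 320.3613710721586 246.2658166418492 [1077. -426.  852.] [[0.674, 0.739, 0.005], [0.582, -0.527, -0.619], [-0.455, 0.42, -0.785]]
{'time_s': 0.1, 'joints': array([-1.36208624e+00,  8.79192599e-02,  1.37210476e+00, -1.58697716e-05,
        1.68358110e+00, -1.03080219e-01]), 'joint_velocities': array([-0.00030503, -0.00015945, -0.00253143, -0.0001687 ,  0.0009147 ,
       -0.00073387]), 'effort': array([ 2.56863314e-03, -3.53012931e+01, -3.14219248e+01, -1.39498211e-04,
        7.92508683e-03,  5.71868236e-05]), 'position': array([ 168.63759162, -523.08773626,  248.93443141]), 'ee_rot': array([-3.10151034e+00, -4.87463042e-01,  1.91494882e-04]), 'ft_force': array([ 0.2557956 , -0.06158397, -0.21257372]), 'torque': array([ 0.03026004,  0.01789191, -0.01409104]), 'grasp_force': 0.0, 'width': 85.20827753190343}
```

View pics/top0.png

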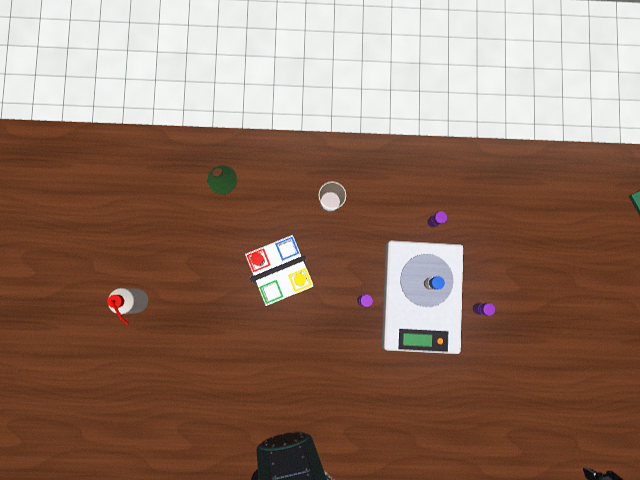

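View pics/scene0.png

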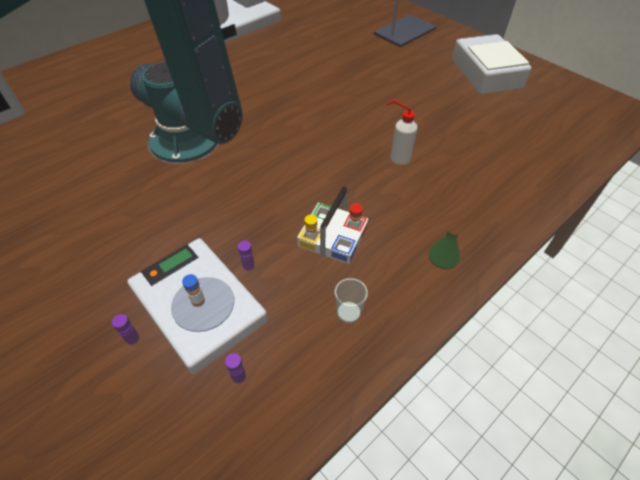

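Top view: blue cap is at (438,283) on the pan, and the carrier is centred near (280,270) with its handle running (252,278)–(305,260). The blue well is at (288,248). Three purple look-alikes stand around the balance, and the beaker is at (332,196).

```bash
cat > m.py <<'E'
from h import *
def blobs(c,lo,hi,box,mn=25,pr=True):
    h=cv2.cvtColor(c['color'],cv2.COLOR_BGR2HSV); m=cv2.inRange(h,lo,hi)
    k=np.zeros_like(m);x0,y0,x1,y1=box;k[y0:y1,x0:x1]=m[y0:y1,x0:x1]
    n,l,s,ce=cv2.connectedComponentsWithStats(k)
    return [(s[i],ce[i],l==i) for i in range(1,n) if s[i][4]>=mn]
C={'blue':((100,120,60),(122,255,255)),'yellow':((20,140,100),(35,255,255)),'red':((0,150,80),(8,255,255)),'green':((45,60,60),(85,255,255)),'black':((0,0,0),(180,90,60))}
E
python3 - <<'E'
from m import *
for n,boxes in(('top',[(235,225,325,315),(380,235,470,335)]),('scene',[(285,180,380,270),(140,250,260,350)])):
    c=pickle.load(open(n+'0.pkl','rb')); W=cloud(c)
    for b in boxes:
        for k,(lo,hi) in C.items():
            for s,ce,m in blobs(c,lo,hi,b):
                P=W[m]; z=np.nanmedian(P[:,2])
                (r,sz,a)=cv2.minAreaRect(np.argwhere(m)[:,::-1].astype(np.float32))
                print(n,k,s.tolist(),ce.round(1),'rect',np.round(r,1),np.round(sz,1),round(a,1),'med',np.nanmedian(P,0).round(1),'zmax',np.nanpercentile(P[:,2],95).round(1),'ray@z',ray(c,*r,{'black':114}.get(k,34)).round(1), ray(c,*r,145 if b==boxes[1] else 86).round(1))
E
```

```text
top blue [275, 237, 24, 24, 97] [286.9 248.9] rect [286.7 248.3] [18.  18.4] 67.4 med [630.9  53.5  35.1] zmax 39.6 ray@z [634.5  54.9  34. ] [629.6  53.5  86. ]
top yellow [288, 269, 24, 23, 205] [299.5 279.3] rect [299.5 279.6] [17.8 18.4] 68.2 med [557.9  20.3  82.6] zmax 88.9 ray@z [558.1  20.8  34. ] [556.4  20.8  86. ]
top red [247, 249, 23, 23, 201] [257.3 258.9] rect [258.2 259.7] [17.5 18. ] 68.2 med [603.9 123.3  83.6] zmax 89.6 ray@z [603.9 124.2  34. ] [600.3 119.9  86. ]
top green [259, 280, 24, 24, 133] [270.5 291.5] rect [270.8 291.4] [18.8 19.3] 68.2 med [527.3  92.8  35.1] zmax 39.2 ray@z [527.   90.4  34. ] [526.6  87.5  86. ]
top black [250, 256, 55, 26, 100] [276.1 267.9] rect [277.4 267.9] [ 5.4 58.3] 66.5 med [582.8  74.8 114.2] zmax 118.3 ray@z [580.9  72.8 114. ] [582.4  74.   86. ]
top blue [430, 276, 15, 13, 151] [437.1 282.3] rect [437. 282.] [12. 14.] 90.0 med [ 558.3 -290.6  144.9] zmax 149.1 ray@z [ 562.4 -320.7   34. ] [ 558.5 -290.2  145. ]
top green [403, 333, 29, 2, 40] [414.8 333.7] rect [417.  333.5] [28.  1.] -0.0 med [ 434.7 -258.2   50.7] zmax 5
[... 868 characters left out ...]
 [608.2 120.2  86. ]
scene green [313, 203, 18, 12, 39] [320.4 206.9] rect [320.4 207. ] [ 8.5 18. ] 69.4 med [508.5 101.1  36.7] zmax 38.8 ray@z [508.9  98.   34. ] [545.   64.7  86. ]
scene black [326, 188, 20, 36, 109] [337.9 201.1] rect [335.8 205.9] [ 4.  39.4] 26.6 med [576.   95.6 114.8] zmax 116.9 ray@z [585.7  75.6 114. ] [567.   94.6  86. ]
scene blue [183, 275, 14, 13, 144] [189.4 280.7] rect [189.5 281. ] [12. 13.] 90.0 med [ 561.3 -292.   145.7] zmax 148.0 ray@z [ 480.1 -271.1   34. ] [ 561.1 -292.1  145. ]
scene green [159, 250, 33, 22, 342] [174.8 260. ] rect [175.1 259.8] [10.6 33.3] 59.0 med [ 421.7 -268.4   51.9] zmax 54.1 ray@z [ 406.9 -264.2   34. ] [ 497.9 -286.1  145. ]
```

```bash
cat > d.py <<'E'
import sys
from h import *
from scipy.spatial.transform import Rotation as Ro
def delta(p,cl=None):
    "shift (tool axes) and turn to world TCP p with closing line at angle cl (deg)"
    s=env.state(); R=Ro.from_rotvec(s['ee_rot']).as_matrix(); y=np.degrees(np.arctan2(R[1,1],R[0,1]))
    print('t',round(s['time_s'],2),'pos',s['position'].round(1),'yaw_y',round(y,2),'tilt',np.degrees(np.arccos(-R[2,2])).round(2),'j',s['joints'].round(2),'w',round(s['width'],1),'g',round(s['grasp_force'],1),'F',s['ft_force'].round(1))
    print('  shift',(R.T@(np.array(p)-s['position'])).round(1), 'wz', None if cl is None else round(-((cl-y+90)%180-90),2))
if __name__=='__main__':
    a=list(map(float,sys.argv[1:])); delta(a[:3],a[3] if len(a)>3 else None)
E
python3 d.py 559 -292 250 113.8; python3 d.py 559 -292 250 23.8
```

```text
t 0.1 pos [ 168.6 -523.1  248.9] yaw_y -72.14 tilt 0.12 j [-1.36  0.09  1.37 -0.    1.68 -0.1 ] w 85.2 g 0.0 F [ 0.3 -0.1 -0.2]
  shift [ 442.4 -100.2   -0.8] wz -5.94
t 0.1 pos [ 168.6 -523.1  248.9] yaw_y -72.14 tilt 0.12 j [-1.36  0.09  1.37 -0.    1.68 -0.1 ] w 85.2 g 0.0 F [ 0.3 -0.1 -0.2]
  shift [ 442.4 -100.2   -0.8] wz 84.06
```

Emit:
carry_out(targets="0 0 -1 37 -8 0 0;0 0 -1 74 -17 0 0;0 0 -2 111 -25 0 0;0 0 -2 147 -33 0 0;0 0 -3 184 -42 0 0;0 0 -3 221 -50 0 0;0 0 -4 258 -58 0 0;0 0 -4 295 -67 0 0;0 0 -5 332 -75 0 0;0 0 -5 369 -84 0 0;0 0 -6 405 -92 0 0;0 0 -6 425 -96 0 0;0 0 -6 436 -99 0 0;0 0 -6 442.4 -100.2 0 0;0 0 -6 442.4 -100.2 0 0;0 0 -6 442.4 -100.2 0 0", force=40)

```text
time_s: 1.7
position: [558.2, -293.4, 250.1]
ee_rot: [3.074, 0.647, -0.001]
ft_force: [0.6, -0.7, -0.6]
width: 85.6
grasp_force: 0.0
```

```bash
python3 d.py 559 -292 135 113.8
```

```text
t 1.7 pos [ 558.2 -293.4  250.1] yaw_y -66.23 tilt 0.04 j [-0.57  0.27  1.16 -0.    1.71  0.58] w 85.6 g 0.0 F [ 0.6 -0.7 -0.6]
  shift [  1.4  -1.  115.1] wz -0.03
```

Emit:
carry_out(targets="0 0 0 1 -1 30 0.3;0 0 0 1 -1 60 0.4;0 0 0 1 -1 85 0.4;0 0 0 1 -1 100 0.4;0 0 0 1 -1 110 0.4;0 0 0 1 -1 115 0.4;0 0 0 1 -1 115 0.4;0 0 0 1 -1 115 1;0 0 0 1 -1 115 1;0 0 0 1 -1 115 1;0 0 0 1 -1 115 1;0 0 0 1 -1 115 1;0 0 0 1 -1 115 1", force=40)

```text
time_s: 3.0
position: [560.4, -291.6, 136.8]
ee_rot: [3.071, 0.649, 0.004]
ft_force: [0.5, -0.7, 6.5]
width: 28.4
grasp_force: 39.8
```

```bash
python3 d.py 559 -292 255 113.8
```

```text
t 3.0 pos [ 560.4 -291.6  136.8] yaw_y -66.13 tilt 0.19 j [-0.57  0.31  1.33 -0.    1.49  0.58] w 28.4 g 39.8 F [ 0.5 -0.7  6.5]
  shift [  -1.2    0.2 -118.2] wz 0.07
```

Emit:
carry_out(targets="0 0 0 0 0 -5 1;0 0 0 0 0 -15 1;0 0 0 0 0 -30 1;0 0 0 0 0 -50 1;0 0 0 0 0 -70 1;0 0 0 0 0 -90 1;0 0 0 0 0 -108 1;0 0 0 0 0 -115 1;0 0 0 0 0 -118 1;0 0 0 0 0 -118 1;0 0 0 0 0 -118 1")

```text
time_s: 4.1
position: [559.2, -290.8, 251.7]
ee_rot: [-3.072, -0.649, 0.003]
ft_force: [0.1, -0.2, -1.6]
width: 28.6
grasp_force: 39.6
```

```bash
python3 d.py 634.5 54.9 255 113.8; python3 - <<'E'
from h import *
c=cap('scene'); a=np.array(proj(c,[559,-292,230])).astype(int)
print(a); x,y=max(a[0]-80,0),max(a[1]-80,0)
cv2.imwrite('pics/lift.png',cv2.resize(c['color'][y:y+200,x:x+200],None,fx=3,fy=3,interpolation=cv2.INTER_CUBIC))
E
```

```text
t 4.1 pos [ 559.2 -290.8  251.7] yaw_y -66.13 tilt 0.13 j [-0.57  0.27  1.16 -0.    1.72  0.58] w 28.6 g 39.6 F [ 0.1 -0.2 -1.6]
  shift [ 208.8 -285.7   -3.1] wz 0.07
[177 253]
```

View pics/lift.png

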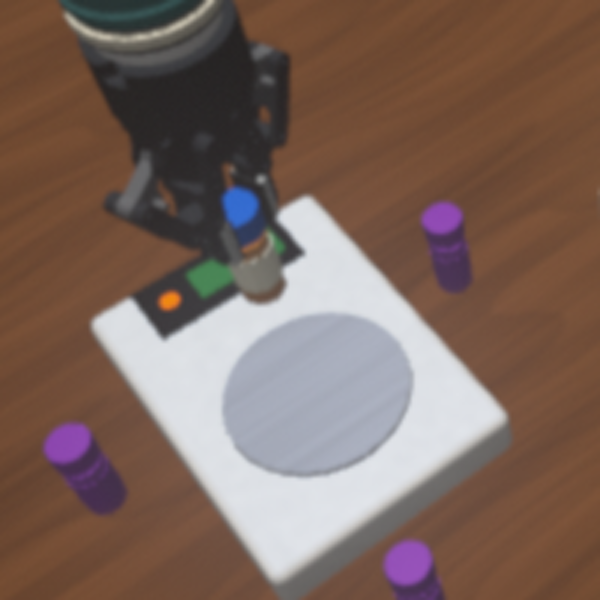

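The vial is up between the pads, cap at about (140+…): crop (241,208), glass bottom at crop (263,290). I'll check its tilt and offset.

```bash
python3 - <<'E'
from m import *
from d import Ro
s=env.state(); p=s['position']
c=cap('scene'); W=cloud(c); x,y=97,173
for h in (81,70,59,28,0): print(h,[((np.array(proj(c,[p[0],p[1],p[2]+(h-70)]))-[x,y])*3).round(0)])
for s_,ce,m in blobs(c,(100,120,40),(122,255,255),(150,200,220,280),10): print(s_,((ce-[x,y])*3).round(),W[m].mean(0).round(1),np.nanmax(W[m][:,2]).round(1), 'topray',ray(c,*ce,p[2]+5).round(1))
# amber/glass points: within 25 mm of axis
m=(np.hypot(W[...,0]-p[0],W[...,1]-p[1])<30)&(W[...,2]>140)&(W[...,2]<275)
for lo in range(165,275,8):
    k=m&(W[...,2]>=lo)&(W[...,2]<lo+8)
    if k.sum(): 
        q=W[k]-p; R=Ro.from_rotvec(s['ee_rot']).as_matrix(); t=q@R
        print(lo,k.sum(),W[k][:,:2].mean(0).round(1),'toolx',t[:,0].min().round(1),t[:,0].max().round(1),'tooly',t[:,1].min().round(1),t[:,1].max().round(1))
print(R.round(2).tolist())
E
```

```text
81 [array([231., 207.])]
70 [array([236., 218.])]
59 [array([240., 230.])]
28 [array([253., 261.])]
0 [array([264., 288.])]
[171 235  13  15 145] [239. 206.] [ 561.4 -286.6  261.7] 300.7 topray [ 556.9 -285.5  256.5]
173 1 [ 569.6 -291.3] toolx 9.5 9.5 tooly 4.8 4.8
181 37 [ 567.6 -294. ] toolx -10.3 13.4 tooly -7.5 12.9
189 37 [ 568.7 -293.2] toolx -5.4 13.1 tooly -8.7 13.0
197 42 [ 568.2 -293.5] toolx -7.1 14.0 tooly -10.6 13.3
205 50 [ 568.1 -293.6] toolx -9.0 13.9 tooly -11.2 14.1
213 48 [ 569.  -292.8] toolx -6.6 13.9 tooly -9.5 14.2
221 41 [ 569.2 -289.2] toolx 4.1 13.6 tooly -14.6 13.1
229 36 [ 568.9 -288. ] toolx 3.6 13.2 tooly -17.0 19.6
237 55 [ 569.6 -290.4] toolx -4.0 14.1 tooly -28.8 26.1
245 94 [ 569.7 -292. ] toolx -6.6 14.6 tooly -28.5 27.9
253 184 [ 564.1 -289.2] toolx -11.7 14.9 tooly -28.4 27.4
261 95 [ 563.4 -288. ] toolx -11.8 13.0 tooly -29.1 27.2
269 47 [ 561.3 -282.1] toolx -10.2 13.0 tooly -22.5 28.4
[[0.91, 0.4, -0.0], [0.4, -0.91, 0.0], [-0.0, -0.0, -1.0]]
```

Vial is upright and centred in the pads, with its base at about 182 mm, as expected. Next is the traverse to above the well.

Emit:
carry_out(targets="0 0 0 4 -5 0 1;0 0 0 12 -17 0 1;0 0 0 25 -34 0 1;0 0 0 42 -57 0 1;0 0 0 61 -83 0 1;0 0 0 81 -110 0 1;0 0 0 101 -138 0 1;0 0 0 121 -165 0 1;0 0 0 141 -193 0 1;0 0 0 160 -219 0 1;0 0 0 177 -242 0 1;0 0 0 190 -260 0 1;0 0 0 199 -272 0 1;0 0 0 205 -281 0 1;0 0 0 208 -285 0 1;0 0 0 208.8 -285.7 0 1;0 0 0 208.8 -285.7 0 1;0 0 0 208.8 -285.7 0 1;0 0 0 208.8 -285.7 0 1")

```text
time_s: 6.1
position: [634.9, 53.8, 253.0]
ee_rot: [3.074, 0.648, -0.0]
ft_force: [0.1, 0.3, -1.3]
width: 28.5
grasp_force: 39.6
```

```bash
python3 d.py 634.5 54.9 130 113.8;python3 d.py 634.5 54.9 130 113.8; python3 - <<'E'
from m import *
c=cap('scene'); W=cloud(c); s=env.state(); p=s['position']
from d import Ro
R=Ro.from_rotvec(s['ee_rot']).as_matrix()
m=(np.hypot(W[...,0]-p[0],W[...,1]-p[1])<30)&(W[...,2]>150)
for lo in range(177,235,8):
    k=m&(W[...,2]>=lo)&(W[...,2]<lo+8)
    if k.sum()>5: t=(W[k]-p)@R; print(lo,k.sum(),'toolx',t[:,0].min().round(1),t[:,0].max().round(1),'tooly',t[:,1].min().round(1),t[:,1].max().round(1))
for s_,ce,m in blobs(c,*C['blue'],(285,180,400,270),5): print('frame',s_,W[m].mean(0).round(1))
c=cap('top')
for k in('blue','green','red','yellow','black'):
  for s_,ce,m in blobs(c,*C[k],(235,225,325,315),20): r=cv2.minAreaRect(np.argwhere(m)[:,::-1].astype(np.float32)); print(k,s_,np.round(r[1]),ray(c,*r[0],114 if k=='black' else 34).round(1))
E
```

```text
t 6.1 pos [634.9  53.8 253. ] yaw_y -66.21 tilt 0.02 j [-0.    0.28  1.14 -0.    1.72  1.15] w 28.5 g 39.6 F [ 0.1  0.3 -1.3]
  shift [ 1.00e-01 -1.20e+00  1.23e+02] wz -0.01
t 6.1 pos [634.9  53.8 253. ] yaw_y -66.21 tilt 0.02 j [-0.    0.28  1.14 -0.    1.72  1.15] w 28.5 g 39.6 F [ 0.1  0.3 -1.3]
  shift [ 1.00e-01 -1.20e+00  1.23e+02] wz -0.01
177 8 toolx -11.9 12.0 tooly -0.9 13.8
185 36 toolx -12.5 12.5 tooly 1.1 14.1
193 34 toolx -12.2 13.7 tooly -3.4 13.8
201 37 toolx -12.9 13.4 tooly 0.1 14.6
209 35 toolx -13.5 13.3 tooly -0.5 15.3
217 42 toolx -14.4 13.6 tooly -5.7 15.1
225 25 toolx -9.9 13.4 tooly -5.8 14.6
233 19 toolx -8.3 12.2 tooly -21.5 21.8
frame [332 245   5   5   8] [627.4  32.2  35.8]
blue [279 246  20  15  53] [ 9. 19.] [622.6  48.9  34. ]
green [259 280  24  24 134] [19. 19.] [527.   90.4  34. ]
red [251 251  19  21  47] [15. 18.] [600.7 122.8  34. ]
red [252 252  11  13 117] [12. 10.] [608.  127.3  34. ]
yellow [288 269  17  23 167] [18. 17.] [557.5  22.   34. ]
black [245 225  61  90 789] [59. 89.] [575.3  77.7 114. ]
black [305 226   2  14  22] [13.  1.] [665.3  10.5 114. ]
black [269 240  24   6  49] [23.  5.] [639.2  67.8 114. ]
black [256 241  45  11 117] [ 9. 44.] [629.8  72.8 114. ]
```

```bash
python3 - <<'E'
from m import *
for n in('top','scene'):
    c=pickle.load(open(n+'0.pkl','rb')); W=cloud(c)
    # block outline: nonwood, project top-edge pixels: points with z in 26..42
    k=(np.hypot(W[...,0]-581,W[...,1]-73)<115)&(abs(W[...,2]-34)<7)
    r=cv2.minAreaRect(W[k][:,:2].astype(np.float32)); print(n,k.sum(),r)
    h=(np.hypot(W[...,0]-581,W[...,1]-73)<75)&(W[...,2]>105)
    P=W[h]; u,v=np.cos(np.radians(113.8)),np.sin(np.radians(113.8)); q=P[:,:2]-[580.8,72.7]
    print(' bar z',np.percentile(P[:,2],[50,95]).round(1),'along',(q@[u,v]).min().round(1),(q@[u,v]).max().round(1),'across',np.percentile(q@[v,-u],[2,50,98]).round(1))
c=pickle.load(open('scene0.pkl','rb'));hsv=cv2.cvtColor(c['color'],cv2.COLOR_BGR2HSV);m=cv2.inRange(hsv,(100,60,60),(130,255,255));m[:, :315]=0;m[:230]=0;m[270:]=0;m[:,375:]=0
pts=np.argwhere(m)[:,::-1]; w=np.array([ray(c,a,b,34)[:2] for a,b in pts],np.float32); print(len(pts),cv2.minAreaRect(w))
E
```

```text
top 1837 ((579.3610229492188, 73.21818542480469), (137.6856231689453, 130.2156524658203), 24.13165855407715)
 bar z [114.2 118. ] along -67.6 68.0 across [-7.1 -1.4  4.7]
scene 1519 ((583.343505859375, 71.07028198242188), (138.1849365234375, 134.24867248535156), 23.69504165649414)
 bar z [114.5 117. ] along -69.6 67.4 across [-4.3  3.1  7.9]
217 ((642.1425170898438, 49.46147918701172), (54.489498138427734, 67.42424011230469), 24.13922882080078)
```

Emit:
carry_out(targets="0 0 0 0 -1 10 1;0 0 0 0 -1 30 1;0 0 0 0 -1 55 1;0 0 0 0 -1 80 1;0 0 0 0 -1 100 1;0 0 0 0 -1 115 1;0 0 0 0 -1 123 1;0 0 0 0 -1 126 1;0 0 0 0 -1 126 1;0 0 0 0 -1 126 1")

```text
time_s: 7.2
position: [635.3, 55.6, 128.4]
ee_rot: [3.073, 0.649, 0.004]
ft_force: [0.8, 0.8, -0.6]
width: 28.5
grasp_force: 39.6
```

```bash
python3 d.py 634.8 54.7 90 113.8; python3 - <<'E'
from m import *
o=[]
for n in('top','scene'):
    c=cap(n); a=np.array(proj(c,[630,55,50])).astype(int); k=45
    I=c['color'][a[1]-k:a[1]+k,a[0]-k:a[0]+k]
    o.append(cv2.resize(I,(400,400),interpolation=cv2.INTER_CUBIC))
cv2.imwrite('pics/over.png',np.hstack(o))
E
```

```text
t 7.2 pos [635.3  55.6 128.4] yaw_y -66.13 tilt 0.14 j [-0.    0.33  1.33 -0.    1.48  1.15] w 28.5 g 39.6 F [ 0.8  0.8 -0.6]
  shift [-0.9  0.6 38.4] wz 0.07
```

View pics/over.png

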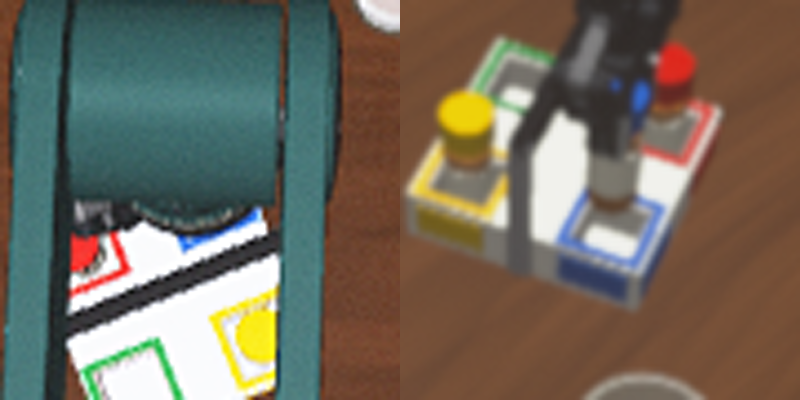

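The vial base, at right-panel (615,205), hangs directly over the blue-framed well at (612,235) and looks aligned. I'll lower it in.

Emit:
carry_out(targets="0 0 0 -0.5 0.5 5 1;0 0 0 -0.5 0.5 12 1;0 0 0 -0.5 0.5 18 1;0 0 0 -0.5 0.5 23 1;0 0 0 -0.5 0.5 27 1;0 0 0 -0.5 0.5 31 1;0 0 0 -0.5 0.5 35 1;0 0 0 -0.5 0.5 39 1;0 0 0 -0.5 0.5 39 1;0 0 0 -0.5 0.5 39 1")

```text
time_s: 8.3
position: [634.1, 55.0, 87.5]
ee_rot: [-3.073, -0.65, 0.001]
ft_force: [0.9, 0.7, -0.9]
width: 28.6
grasp_force: 39.7
```

```bash
python3 d.py 634.8 54.7 77 113.8; python3 - <<'E'
from h import *
c=cap('scene'); a=np.array(proj(c,[630,55,50])).astype(int); k=45
cv2.imwrite('pics/in.png',cv2.resize(c['color'][a[1]-k:a[1]+k,a[0]-k:a[0]+k],(500,500),interpolation=cv2.INTER_CUBIC))
E
```

```text
t 8.3 pos [634.1  55.   87.5] yaw_y -66.13 tilt 0.04 j [-0.    0.36  1.37  0.    1.41  1.15] w 28.6 g 39.7 F [ 0.9  0.7 -0.9]
  shift [ 0.5  0.5 10.5] wz 0.07
```

View pics/in.png

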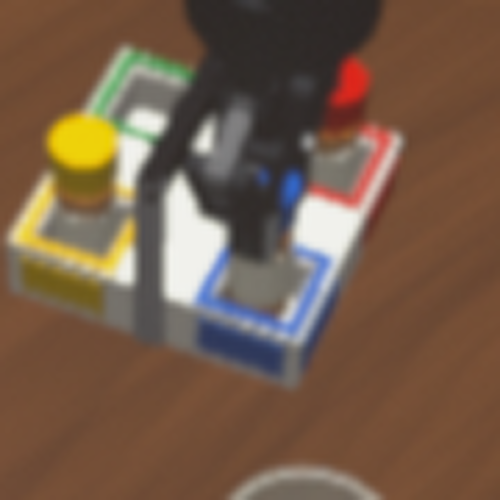

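The vial is inside the blue frame, base at (262,305), with no contact force. I'll lower it slowly to the floor and watch the force.

Emit:
carry_out(targets="0 0 0 0 0 2 1;0 0 0 0 0 4 1;0 0 0 0 0 5.5 1;0 0 0 0 0 7 1;0 0 0 0 0 8 1;0 0 0 0 0 8 1;0 0 0 0 0 8 1")

```text
time_s: 9.05
position: [634.2, 54.9, 79.8]
ee_rot: [3.074, 0.65, -0.0]
ft_force: [1.4, -0.2, -1.2]
width: 28.7
grasp_force: 39.8
```

Emit:
carry_out(targets="0 0 0 0 0 0.5 1;0 0 0 0 0 1 1;0 0 0 0 0 1.5 1;0 0 0 0 0 1.5 1;0 0 0 0 0 1.5 1")

```text
time_s: 9.55
position: [634.3, 54.9, 78.5]
ee_rot: [3.074, 0.65, 0.0]
ft_force: [1.3, 0.8, -0.2]
width: 29.2
grasp_force: 39.8
```

Emit:
carry_out(targets="0 0 0 0 0 0.4 1;0 0 0 0 0 0.8 1;0 0 0 0 0 0.8 1;0 0 0 0 0 0.8 1")

```text
time_s: 9.95
position: [634.3, 54.9, 77.8]
ee_rot: [3.074, 0.65, 0.0]
ft_force: [0.1, 0.1, 0.6]
width: 28.8
grasp_force: 39.9
```

Emit:
carry_out(targets="0 0 0 0 0 0.4 1;0 0 0 0 0 0.8 1;0 0 0 0 0 0.8 1;0 0 0 0 0 0.8 1")

```text
time_s: 10.35
position: [634.5, 55.0, 77.8]
ee_rot: [3.074, 0.65, 0.002]
ft_force: [-0.9, 1.0, 5.5]
width: 28.7
grasp_force: 40.4
```

Firm contact at 5.5 N. I'll ease back, open partway and lift off.

Emit:
carry_out(targets="0 0 0 0 0 -0.8 1;0 0 0 0 0 -0.8 1;0 0 0 0 0 -0.8 0.6;0 0 0 0 0 -0.8 0.5;0 0 0 0 0 -0.8 0.5;0 0 0 0 0 -0.8 0.5;0 0 0 0 0 -3 0.5;0 0 0 0 0 -8 0.5;0 0 0 0 0 -15 0.5;0 0 0 0 0 -25 0.5;0 0 0 0 0 -40 0.5;0 0 0 0 0 -65 0.5;0 0 0 0 0 -90 0.5;0 0 0 0 0 -110 0.4;0 0 0 0 0 -122 0.3;0 0 0 0 0 -122 0.3")

```text
time_s: 11.95
position: [635.5, 54.9, 202.6]
ee_rot: [3.072, 0.649, 0.009]
ft_force: [-0.0, -0.5, 0.7]
width: 60.0
grasp_force: 0.0
```

```bash
python3 - <<'E'
from m import *
c=cap('scene'); W=cloud(c); a=np.array(proj(c,[600,65,60])).astype(int); k=60
cv2.imwrite('pics/rel.png',cv2.resize(c['color'][a[1]-k:a[1]+k,a[0]-k:a[0]+k],(500,500),interpolation=cv2.INTER_CUBIC))
for s_,ce,m in blobs(c,*C['blue'],(a[0]-k,a[1]-k,a[0]+k,a[1]+k),15): print(s_,W[m].mean(0).round(1),np.percentile(W[m][:,2],95))
c=cap('top')
for kk in('green','red','yellow','blue'):
  for s_,ce,m in blobs(c,*C[kk],(235,225,325,315),20): r=cv2.minAreaRect(np.argwhere(m)[:,::-1].astype(np.float32)); print(kk,s_,np.round(r[1]),ray(c,*r[0],34).round(1))
E
python3 d.py 581 72.5 200 23.8
```

```text
[338 226  11  10  95] [635.   53.   87.1] 89.41833312467914
[332 245  18   9  23] [nan nan nan] nan
green [259 280  24  24 135] [19. 20.] [526.6  91.4  34. ]
red [254 252  16  19  38] [10. 21.] [595.  110.9  34. ]
red [254 255   9  10  72] [9. 8.] [604.4 124.7  34. ]
yellow [288 269  16  23 154] [18. 16.] [557.1  23.1  34. ]
blue [280 249  19  12  46] [ 6. 18.] [621.3  48.9  34. ]
t 12.05 pos [634.1  54.9 198.7] yaw_y -66.14 tilt 0.01 j [-0.    0.29  1.23 -0.    1.62  1.15] w 59.6 g 0.0 F [-0.  -0.1 -0.8]
  shift [-41.4 -37.6  -1.3] wz -89.94
```

View pics/rel.png

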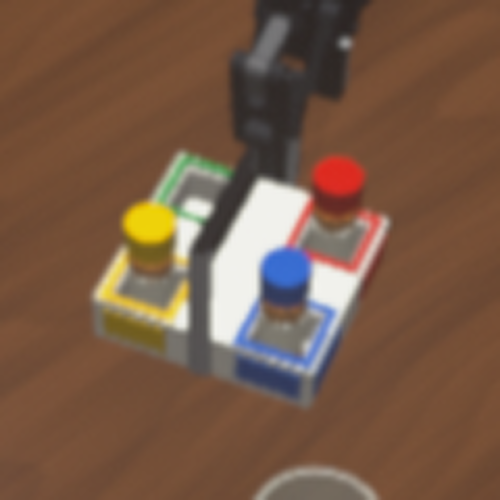

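Blue vial stands in its well (cap top 87 mm at crop (286,270)) and the carrier has not moved. Next: turn and move over the handle.

Emit:
carry_out(targets="0 0 -5 -2 -2 0 0.2;0 0 -13 -6 -5 0 0.1;0 0 -21 -10 -9 0 0;0 0 -29 -14 -12 0 0;0 0 -37 -18 -16 0 0;0 0 -45 -22 -20 0 0;0 0 -53 -26 -23 0 0;0 0 -61 -30 -27 0 0;0 0 -69 -34 -31 0 0;0 0 -77 -37 -34 0 0;0 0 -84 -40 -36 0 0;0 0 -88 -41 -37.5 0 0;0 0 -90 -41.4 -37.6 0 0;0 0 -90 -41.4 -37.6 0 0;0 0 -90 -41.4 -37.6 0 0;0 0 -90 -41.4 -37.6 0 0")

```text
time_s: 13.65
position: [580.9, 72.5, 198.1]
ee_rot: [-1.714, -2.631, 0.001]
ft_force: [-0.1, 0.1, -0.0]
width: 85.1
grasp_force: 0.0
```

```bash
python3 d.py 581 72.5 105 23.8
```

```text
t 13.65 pos [580.9  72.5 198.1] yaw_y 23.83 tilt 0.08 j [ 0.03  0.18  1.37 -0.    1.59 -0.39] w 85.1 g 0.0 F [-0.1  0.1 -0. ]
  shift [-0.1  0.2 93.1] wz 0.03
```

Emit:
carry_out(targets="0 0 0 0 0 10 0;0 0 0 0 0 30 0;0 0 0 0 0 50 0;0 0 0 0 0 70 0;0 0 0 0 0 84 0;0 0 0 0 0 91 0;0 0 0 0 0 93 0;0 0 0 0 0 93 0.3;0 0 0 0 0 93 0.6;0 0 0 0 0 93 0.7;0 0 0 0 0 93 0.75;0 0 0 0 0 93 0.8;0 0 0 0 0 93 0.85;0 0 0 0 0 93 0.9;0 0 0 0 0 93 1;0 0 0 0 0 93 1;0 0 0 0 0 93 1", force=30)

```text
time_s: 15.35
position: [581.4, 72.6, 106.1]
ee_rot: [1.714, 2.632, 0.001]
ft_force: [0.5, -0.4, 0.9]
width: 11.5
grasp_force: 31.3
```

Emit:
carry_out(targets="0 0 0 0 0 0 1;0 0 0 0 0 0 1;0 0 0 0 0 0 1;0 0 0 0 0 0 1", force=110)

```text
time_s: 15.75
position: [581.5, 72.6, 106.4]
ee_rot: [1.714, 2.632, 0.001]
ft_force: [-0.1, 1.1, 3.9]
width: 10.4
grasp_force: 108.4
```

```bash
python3 d.py 581 72.5 255 23.8
```

```text
t 15.75 pos [581.5  72.6 106.4] yaw_y 23.87 tilt 0.05 j [ 0.03  0.24  1.49  0.    1.41 -0.39] w 10.4 g 108.4 F [-0.1  1.1  3.9]
  shift [   0.    -0.4 -148.6] wz 0.07
```

Emit:
carry_out(targets="0 0 0 0 0 -1 1;0 0 0 0 0 -3 1;0 0 0 0 0 -6 1;0 0 0 0 0 -10 1;0 0 0 0 0 -15 1;0 0 0 0 0 -20 1;0 0 0 0 0 -25 1;0 0 0 0 0 -29 1;0 0 0 0 0 -32 1;0 0 0 0 0 -34 1;0 0 0 0 0 -35 1;0 0 0 0 0 -35 1;0 0 0 0 0 -35 1")

```text
time_s: 17.05
position: [581.1, 72.5, 140.6]
ee_rot: [-1.714, -2.632, 0.001]
ft_force: [0.6, 0.5, -5.5]
width: 9.9
grasp_force: 107.3
```

```bash
cat > lv.py <<'E'
from m import *
import sys
s=env.state(); p=s['position']; z0=p[2]-105+34
for n in('scene','top'):
    c=cap(n); W=cloud(c)
    k=(np.hypot(W[...,0]-p[0],W[...,1]-p[1])<82)&(abs(W[...,2]-z0)<9)
    hsv=cv2.cvtColor(c['color'],cv2.COLOR_BGR2HSV); k&=(hsv[...,1]<60)&(hsv[...,2]>150)
    P=W[k]; A=np.c_[P[:,:2]-p[:2],np.ones(len(P))]; g=np.linalg.lstsq(A,P[:,2],rcond=None)[0]
    print(n,len(P),'slope deg',np.degrees(g[:2]).round(2),'top z',g[2].round(1),'exp',z0.round(1))
    if n=='scene':
        a=np.array(proj(c,[p[0],p[1],z0])).astype(int); q=65
        cv2.imwrite(sys.argv[1],cv2.resize(c['color'][a[1]-q:a[1]+q,a[0]-q:a[0]+q],(500,500),interpolation=cv2.INTER_CUBIC))
        for kk in('blue','red','yellow'):
            for s_,ce,m in blobs(c,*C[kk],(a[0]-q,a[1]-q,a[0]+q,a[1]+q),40): print(kk,s_,np.nanmean(W[m],0).round(1))
E
python3 lv.py pics/l1.png; python3 d.py 581 72.5 255 23.8
```

```text
scene 684 slope deg [-0.16 -0.  ] top z 69.5 exp 69.6
blue [339 216  11  10  97] [635.   53.1 121.2]
red [350 193  14  15 175] [596.2 133.6 102.8]
yellow [299 204  21  29 204] [558.1  18.6 102.6]
yellow [300 232  14   9  64] [569.4  -2.   54.4]
top 186 slope deg [1.39 0.53] top z 69.2 exp 69.6
t 17.15 pos [581.   72.6 140.6] yaw_y 23.86 tilt 0.03 j [ 0.03  0.21  1.45 -0.    1.48 -0.39] w 9.9 g 107.3 F [-0.3  0.1 -6.4]
  shift [-0.000e+00 -1.000e-01 -1.144e+02] wz 0.06
```

Lifted and level, carrying about 6 N. I'll raise it the rest of the way.

Emit:
carry_out(targets="0 0 0 0 0 -1 1;0 0 0 0 0 -4 1;0 0 0 0 0 -9 1;0 0 0 0 0 -17 1;0 0 0 0 0 -27 1;0 0 0 0 0 -38 1;0 0 0 0 0 -50 1;0 0 0 0 0 -62 1;0 0 0 0 0 -74 1;0 0 0 0 0 -85 1;0 0 0 0 0 -95 1;0 0 0 0 0 -103 1;0 0 0 0 0 -109 1;0 0 0 0 0 -113 1;0 0 0 0 0 -115 1;0 0 0 0 0 -115 1;0 0 0 0 0 -115 1;0 0 0 0 0 -115 1;0 0 0 0 0 -115 1;0 0 0 0 0 -115 1")

```text
time_s: 19.15
position: [581.1, 72.6, 255.6]
ee_rot: [-1.714, -2.632, 0.0]
ft_force: [0.6, -0.6, -5.6]
width: 9.9
grasp_force: 107.4
```

```bash
python3 lv.py pics/l2.png; python3 d.py 581 72.5 255 23.8
```

```text
scene 792 slope deg [-0.13  0.24] top z 184.6 exp 184.6
blue [341 178  13  11 110] [635.   52.9 236.3]
red [353 154  16  17 202] [583.1 149.2 202.9]
yellow [302 166  15  16 194] [547.1  29.3 217.1]
yellow [297 182  23  16  72] [561.7   9.4 184.8]
yellow [298 196  15  11  95] [568.6  -2.6 170. ]
top 258 slope deg [ 0.36 -0.01] top z 183.5 exp 184.6
t 19.25 pos [581.2  72.5 255.8] yaw_y 23.86 tilt 0.01 j [ 0.03  0.17  1.27 -0.    1.7  -0.39] w 10.1 g 107.4 F [-0.3 -0.1 -5.6]
  shift [ 0.  -0.2  0.8] wz 0.06
```

View pics/l2.png

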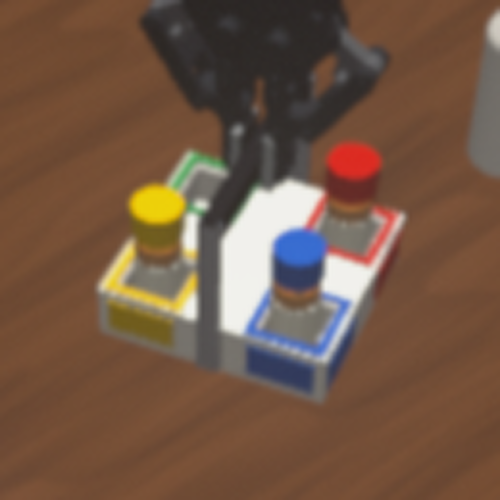

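The picture shows the carrier level, underside about 150 mm up. The red vial (352,165), yellow (157,205) and blue (298,250) are each in their own wells.

```bash
python3 -c "
from plant import env
print(env.job_done())"
```

```text
the job is handed in; nothing more can be done
None
```

The blue-capped vial is back in its blue well, and the carrier is held level by its handle about 15 cm above the bench, with all three vials in their own wells; I handed the job in at about 19 s.

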